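# Try one key of an opened accordion

## Robot

A 6-joint arm with a two-finger parallel gripper is mounted at the origin on the work surface. World frame = base frame: x ahead of the robot, y to its left, z up, the work surface at z = 0. Lengths are in m, angles in rad, forces in N, time in s.
With the tool pointing down it reaches from about 0.35 to 0.975 m from the base axis. Payload 7.1 kg.
Tool frame: the origin (TCP) lies midway between the tips of the shut fingers; the grasp point (between the pads) lies 19 mm behind it; z points along the fingers, x is the direction in which the jaws open and shut, and the axes are right-handed (so a half turn about z gives the same grasp; the last joint's range is limited). The gripper opens to 88 mm and grips with 3 to 60 N. Pads are 20 mm wide; open, the fingers measure 115 mm over their backs; the gripper's body (75 mm by 178 mm) begins 61 mm behind the grasp point.
Start: joints at [-1.286, 0.423, 1.63, -0, 1.089, -0.019], TCP at [0.187, -0.596, 0.223] pointing down, gripper open.
Joint ranges: [-3, 3], [-0.9, 2.11], [0.09, 2.58], [-1.31, 4.45], [0.11, 2.69], [-2.54, 2.54]. Speed limits (rad/s): [2.39, 2.39, 3.01, 3.14, 3.14, 3.14].

## Interface

Orientations are given as a unit quaternion [w, x, y, z].
In Python, from station import move_pose, movel, movej, command_gripper, wait, inverse_kinematics, read_camera, camera_info, MotionError, job_done, get_time, get_joint_pos, get_qvel, get_effort, get_tcp_pos, get_ee_rot, get_ft_force, get_ft_torque, get_grip_width gives the robot as it stands. Calls block until the motion is done:
- move_pose(position, orientation): joint-space move of the TCP to a pose.
- movel(position, frame=None, v=0.15, until_force=None): straight line of the TCP; frame=None keeps the orientation; v is the mean speed in m/s. With until_force (N) it stops when the force on the tool has changed by that much, and returns True; else False.
- movej(angles): joint-space move.
- command_gripper(opening): opening from 0.0 (shut) to 1.0 (fully open); the grip force is fixed at half the most; returns when the fingers have stopped.
- wait(seconds).
- inverse_kinematics(position, orientation): joint angles nearest the present ones, or None.
- read_camera(name): name is "scene" or "top" or "wrist"; returns the picture (384x512x3 uint8, red, green, blue); there is no depth.
- camera_info(name): a dict with "intrinsics" (3x3 intrinsics, pixels), "T" (4x4, takes a point from camera to world coordinates); the wrist camera has in their place "tool_from_camera" (4x4, takes a point from camera to tool coordinates, whose origin is the TCP and whose axes are the tool frame's). Camera axes: x right, y up, looking along -z (the intrinsics and any distortion apply to the point x, -y, -z); pixel columns grow to the right and rows downward; lengths in m; the calibration is good to about 2 mm. A picture is of the moment at which its call begins: read the wrist's pose just before it. camera_info takes no time and is no camera call.
A pose or a line that the arm cannot do raises MotionError and nothing moves.
- job_done(): hands the job in, once; it reports no verdict.
Readings, each from a call of its own:
- get_time(): time.
- get_joint_pos(): joint angles.
- get_qvel(): joint speeds.
- get_effort(): joint torques, N m.
- get_tcp_pos(): TCP position.
- get_ee_rot(): TCP orientation.
- get_ft_force(): force on the tool from outside, world axes, zero at the start.
- get_ft_torque(): the same for the moment, N m.
- get_grip_width(): opening from 0.0 (shut) to 1.0 (fully open).
Only numpy, scipy, OpenCV 4.12 (cv2) and the standard library are available. Lean on these libraries where they do the work, as an engineer would, in place of code of your own. Each camera call takes 0.05 s, during which the arm holds its last target. There are 200 camera calls.

## Task

The treble half of a small accordion stands on the counter with its grille off; try the middle key of its only group of three raised black keys. Press that key gently right down onto its felt with the fingertips so that its pallet opens, keep it down for at least a second, then let it spring back up and draw the fingers clear. Touch no other key or part of the accordion, and leave everything else on the counter lying where it is.

Things in the scene. Friction and masses are not known exactly. Their poses are not given: they have to be found in the camera images.
- treble_half: Treble half of a 22-key piano accordion, fixed, standing on its bellows opening: 260 (x) by 320 mm (y). Origin on the slate under the middle of the key axle; x from the keys' free ends towards the pallets, y along the keyboard to its low (C) end, z up. Behind the axle, pallets (tops 93 mm, rods 105 mm high). The entry stands for the whole accordion with all keys but the middle one of the three.
- keyboard (a point): Middle of the keyboard, level with the white keys' tops (104 mm above the slate), 62 mm in front of the axle; axes as the accordion's. 13 white keys 20 mm apart and 124 mm long; 9 raised black keys, 10 mm wide, tops 114 mm above the slate, in groups of 2, 3, 2 and 2 counted from the low end. The cheeks at both ends are 100 mm high.
- middle_key (a joint): Hinge of the key to press, the middle black key of the only group of three: 0 at rest (pallet shut), grows as the key goes down, 0.060 rad when it meets its felt (4 mm down at the touch point). A spring returns it: about 1.2 N at the touch point starts it, 2.1 N brings it to the felt, which then gives about 1 mm at 20 N. It stays at 0 unless pressed.
- middle_key_touch (a point): Point on the flat top of that black key, on its centre line, 14 mm from the top's front end, 114 mm above the slate at rest, 69 mm in front of the axle. Axes: x along the key to the axle, y across the keys, z up. The key is 10 mm wide; the black keys on either side, equally high, have their centre lines 24 mm away (14 mm gaps); the white keys lie 10 mm lower.
- middle_key_pallet (a point): Centre of the top of the wooden pallet (32 by 14 mm) at the other end of that key, 52 mm behind the axle; rises about 3 mm when the key is down.
- grille: Chromed treble grille, fretted plate 290 by 105 by 8 mm lying flat beside the accordion, loose; origin under its centre, x along its length.
- amber_key_a: Loose amber celluloid key, 115 by 20 by 17 mm, lying on the slate; origin under its middle, x along it.
- amber_key_b: Second loose amber celluloid key, the same.
- sleeve: Brass bass button sleeve, tube 15 mm across and 18 mm high, standing on the end of the accordion's pallet board; origin under its centre.
- rod_block: Steel rod straightening block, 75 by 46 by 30 mm with three 14 mm pins on top, loose; origin under its centre.
- lamp_base: Dark brown bakelite lamp base, 72 mm across and 54 mm high, loose; origin under its centre.
- collar: Bakelite bulb collar of the lamp base, ring 47 mm across and 18 mm high, lying loose beside it; origin under its centre.

How it is judged:
On the way:
1. the middle key of the three is held down by the fingertips for a second (value of joint middle_key above 0.04 rad and contact force between the fingers and middle_key above 0.3 N), for 1 s.
At the end, for the whole second after the job is handed in: After the key has been held more than 0.040 rad down (of 0.060) by the fingertips for a second it is back up (under 0.008 rad) and let go, and every loose thing is within 8 mm of where it lay (value of joint middle_key below 0.008 rad and contact force between each of the arm, the fingers and middle_key below 0.05 N and distance of each of grille, amber_key_a, amber_key_b, sleeve, rod_block, lamp_base, collar from where it was at the start of the episode below 0.008 m); the robot touches nothing.
It fails at once if another key or part of the accordion is touched with more than 0.4 N (contact force between any of the fingers, the arm and treble_half above 0.4 N).
It fails at once if the key is pressed hard, with more than 25 N (contact force between any of the fingers, the arm and middle_key above 25 N).
It fails at once if a loose thing on the counter is moved by more than 8 mm or lifted (distance of any of grille, amber_key_a, amber_key_b, sleeve, rod_block, lamp_base, collar from where it was at the start of the episode above 0.008 m).
It also fails if it takes over 32 s, if anything falls off the work surface, if the arm or the gripper's body presses on something with over 40 N, if the wrist force passes 120 N, or if a joint passes its speed limit or range.

## Working session

There is one attempt and no reset: what is moved stays moved. The work goes in short steps, each a Python script; the robot and the scene stay as the last script left them, time stands still between calls to the robot, and variables do not carry over. Pictures are saved under pics/ and viewed, about 8 in all and at most 12, crops included, and the job is handed in when it is done.

```bash
mkdir -p pics; python3 - <<'E'
from station import *
import cv2,numpy as np
for n in ("top","scene"):
    im=read_camera(n); cv2.imwrite(f"pics/{n}0.png",cv2.resize(im[:,:,::-1],(800,600),interpolation=cv2.INTER_CUBIC))
    cv2.imwrite(f"pics/{n}_raw.png",im[:,:,::-1])
    i=camera_info(n); print(n,np.round(i["intrinsics"],2).tolist(),np.round(i["T"],4).tolist(),[k for k in i])
i=camera_info("wrist");print({k:np.round(v,4).tolist() if not isinstance(v,str) else v for k,v in i.items()})
print(get_time(),get_ee_rot(),get_tcp_pos())
E
```

```text
top [[369.18, 0.0, 257.15], [0.0, 369.18, 191.44], [0.0, 0.0, 1.0]] [[-0.0037, 0.9944, -0.106, 0.4939], [-0.9995, -0.0005, 0.0304, 0.0683], [0.0301, 0.1061, 0.9939, 0.9724], [0.0, 0.0, 0.0, 1.0]] ['intrinsics', 'T']
scene [[412.57, 0.0, 251.65], [0.0, 412.57, 186.51], [0.0, 0.0, 1.0]] [[0.6236, -0.4776, 0.6189, 1.2271], [0.7817, 0.388, -0.4882, -0.4609], [-0.0069, 0.7883, 0.6153, 0.7695], [0.0, 0.0, 0.0, 1.0]] ['intrinsics', 'T']
{'intrinsics': [[309.913, 0.0, 257.5528], [0.0, 309.913, 192.391], [0.0, 0.0, 1.0]], 'tool_from_camera': [[1.0, 0.0002, -0.0009, -0.0003], [-0.0, -0.9521, -0.3056, -0.0839], [-0.0009, 0.3056, -0.9521, -0.1608], [0.0, 0.0, 0.0, 1.0]]}
0.1 [-4.04860230e-04  8.05978134e-01 -5.91944917e-01 -5.46210279e-04] [ 0.1868792  -0.59590176  0.22197216]
```

View pics/top0.png

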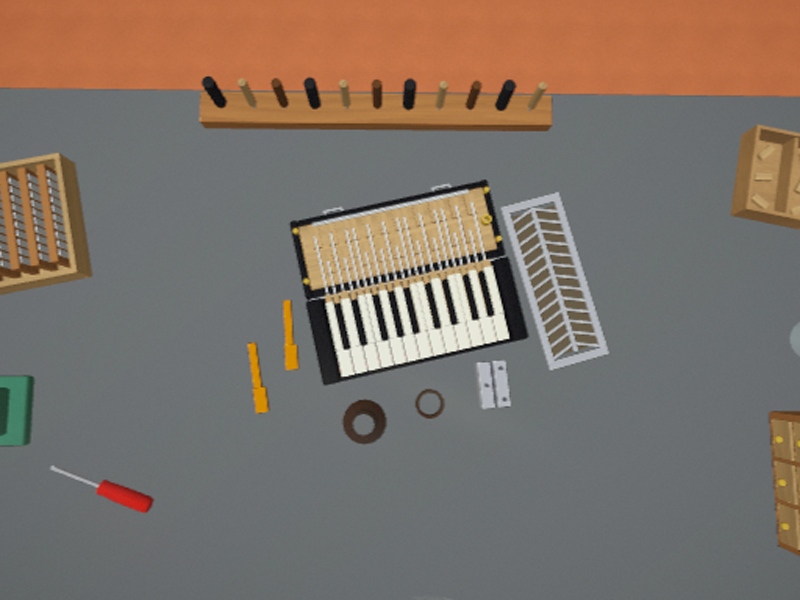

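View pics/scene0.png

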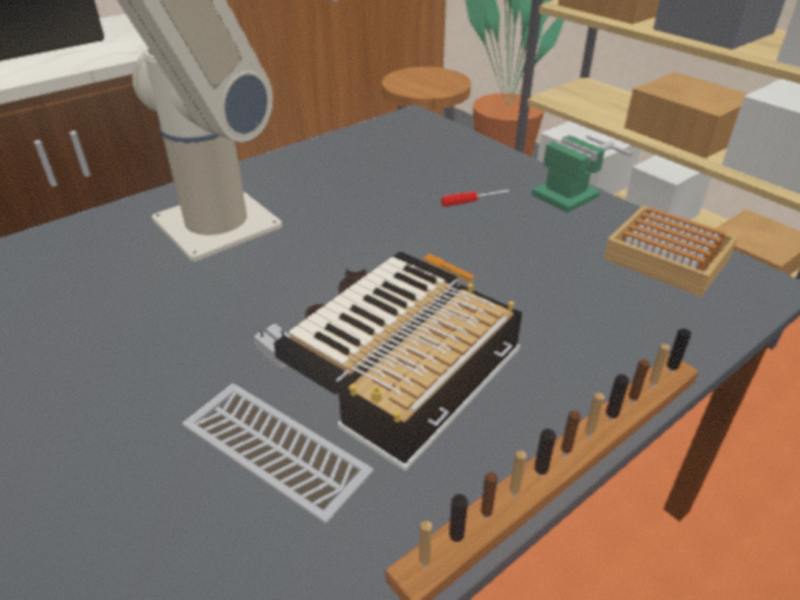

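The top view shows the keyboard around (420,320) of the 800x600 picture, with the free ends facing the robot and the low end on the left. The scene view agrees. Next I'll enlarge the keyboard.

```bash
python3 - <<'E'
import cv2
im=cv2.imread("pics/top_raw.png")
c=im[110:250,185:345]; cv2.imwrite("pics/crop1.png",cv2.resize(c,None,fx=5,fy=5,interpolation=cv2.INTER_CUBIC)[:600])
E
```

```text
(no output)
```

View pics/crop1.png

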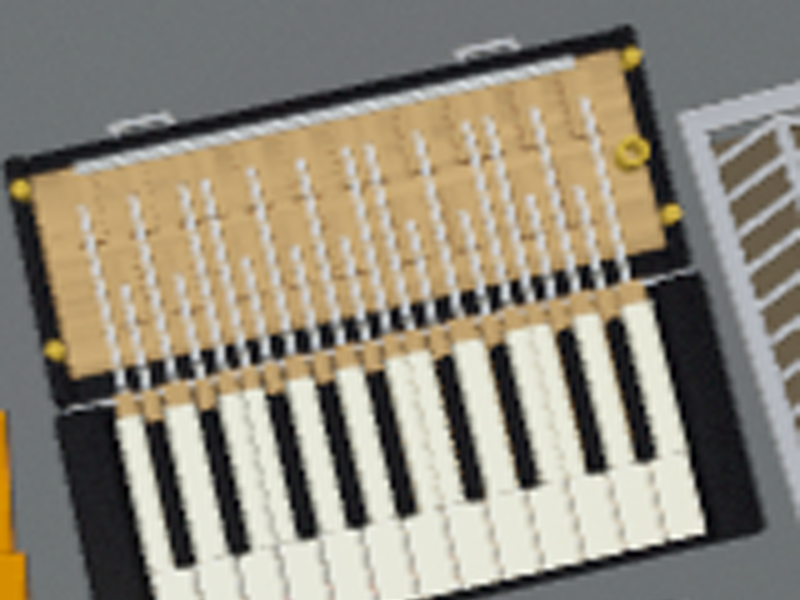

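The group of three sits at crop x of about 305, 355 and 405. The middle key's top runs from about (322,375) to its front end at about (356,526). I'll back-project all nine black-key fronts at z = 0.114 as a check.

```bash
cat > h.py <<'E'
import numpy as np, cv2
from scipy.spatial.transform import Rotation as R
def ray(uv,K,T,z):
    d=T[:3,:3]@np.array([(uv[0]-K[0,2])/K[0,0],-(uv[1]-K[1,2])/K[1,1],-1]); o=T[:3,3]
    return o+d*(z-o[2])/d[2]
def proj(p,K,T):
    c=T[:3,:3].T@(np.asarray(p)-T[:3,3]); return np.array([K[0,2]+K[0,0]*c[0]/-c[2],K[1,2]+K[1,1]*c[1]/c[2]])
E
python3 - <<'E'
from h import *
from station import *
i=camera_info("top");K,T=np.array(i["intrinsics"]),np.array(i["T"])
pts=[(185,565),(240,551),(307,536),(357,525),(407,513),(478,497),(528,486),(598,470),(648,459)]
P=np.array([ray((185+(u-2)/5,110+(v-2)/5),K,T,.114)[:2] for u,v in pts])
print(np.round(P,4).tolist()); print(np.linalg.norm(np.diff(P,axis=0),axis=1).round(4))
b=np.polyfit(P[:,1],P[:,0],1); ang=np.arctan(b[0]); print(b,ang)
yw=-ang; ex=np.array([np.cos(yw),np.sin(yw)]); f=P[3]; f=np.array([np.polyval(b,f[1]),f[1]]); t=f+.014*ex; print("touch",t,"yaw",yw, "axle",t+.069*ex)
# camera view pose: tool down, tool y along +/- key
for s in (0,np.pi):
    # tool z down; tool x along key direction ex
    q=(R.from_euler('z',yw+s)*R.from_euler('x',np.pi)).as_quat()[[3,0,1,2]]
    j=inverse_kinematics([*t,.25],q); print(q,None if j is None else np.round(j,3))
E
```

```text
[[0.513, 0.1246], [0.5194, 0.0992], [0.5263, 0.0682], [0.5313, 0.045], [0.5368, 0.0217], [0.5442, -0.0115], [0.5493, -0.035], [0.5568, -0.0679], [0.5619, -0.0916]]
[0.0262 0.0318 0.0238 0.0239 0.034  0.024  0.0338 0.0242]
[-0.22495106  0.54149596] -0.22126785538609114
touch [0.54503721 0.04804869] yaw 0.22126785538609114 axle [0.61235499 0.0631919 ]
[6.08579842e-17 9.93886307e-01 1.10408375e-01 6.76056315e-18] [ 0.066  0.277  1.778 -0.     1.086 -0.155]
[-6.76056315e-18 -1.10408375e-01  9.93886307e-01  6.08579842e-17] None
```

Spacing within the group comes to 24 mm, as specified. Next I'll shut the gripper, move above the key and check with the wrist camera.

```bash
python3 - <<'E'
from h import *
from station import *
t=[.5450,.0480];yw=.2213
q=(R.from_euler('z',yw)*R.from_euler('x',np.pi)).as_quat()[[3,0,1,2]]
move_pose([*t,.20],q); command_gripper(0.0); wait(.3)
p=np.array(get_tcp_pos());r=np.array(get_ee_rot()); im=read_camera("wrist")
i=camera_info("wrist");K=np.array(i["intrinsics"]);E=np.eye(4);E[:3,:3]=R.from_quat(r[[1,2,3,0]]).as_matrix();E[:3,3]=p
T=E@np.array(i["tool_from_camera"]);np.savez("w1.npz",K=K,T=T)
print(p,r,get_time(),get_grip_width(),get_ft_force()); 
ex=np.array([np.cos(yw),np.sin(yw),0])
for z in (.114,): print("touch px",proj([*t,z],K,T),"front",proj(np.array([*t,z])-.014*ex,K,T))
cv2.imwrite("pics/w1_raw.png",im[:,:,::-1]);cv2.imwrite("pics/w1.png",cv2.resize(im[:,:,::-1],(800,600),interpolation=cv2.INTER_CUBIC))
E
```

```text
[0.54500137 0.04800903 0.20002279] [-5.04158153e-06  9.93884496e-01  1.10424674e-01  9.74130948e-06] 4.4 0.007511635244375657 [ 0.06387042  0.70253562 -0.84433026]
touch px [258.29496032 198.36262918] front [241.67057468 198.36520509]
```

View pics/w1.png

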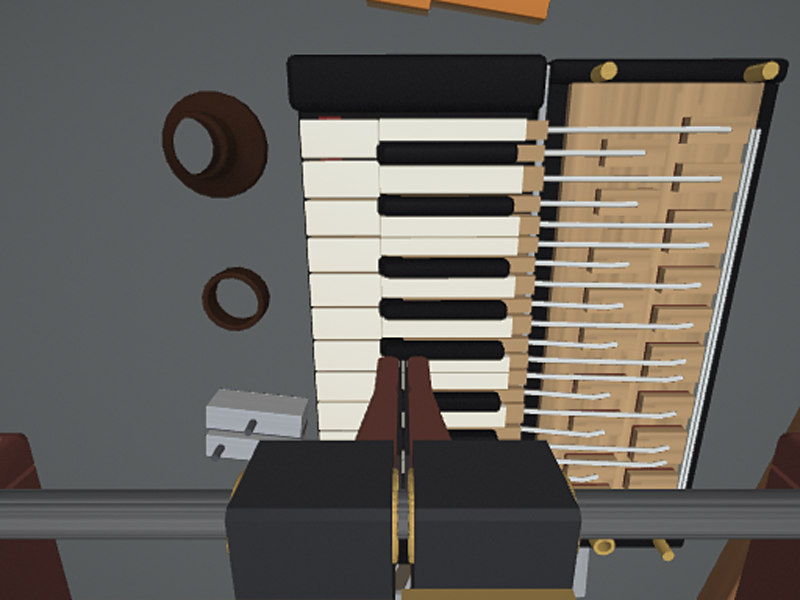

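The wrist view agrees with the top-camera estimate. The middle key's front is at about (378,308), against a predicted (378,310), an error of under 1 mm with 9 mm of margin at the sides. I'll descend in small steps, watching the force.

```bash
python3 - <<'E'
from h import *
from station import *
t=[.5450,.0480]
movel([*t,.119],v=.06); wait(.3); f0=np.array(get_ft_force()); print(f0)
z=.1165
while z>.1090:
    hit=movel([*t,z],v=.02,until_force=6); wait(.12)
    d=np.array(get_ft_force())-f0; print(round(z,4),np.round(get_tcp_pos()[2],5),d.round(2),hit,round(get_time(),2))
    if d[2]>5 or hit: break
    z-=.0005
im=read_camera("wrist");cv2.imwrite("pics/w2.png",cv2.resize(im[:,:,::-1],(800,600),interpolation=cv2.INTER_CUBIC))
im=read_camera("scene");cv2.imwrite("pics/s2.png",cv2.resize(im[140:300,160:350,::-1],None,fx=4,fy=3.75,interpolation=cv2.INTER_CUBIC))
print(get_time())
E
```

```text
[ 0.19689123 -0.34801427 -0.766254  ]
0.1165 0.11645 [0.93 0.91 1.09] False 6.59
0.116 0.11601 [-1.19  0.74  0.78] False 6.96
0.1155 0.11548 [-0.13 -0.33  0.89] False 7.33
0.115 0.11502 [0.5  0.25 0.25] False 7.69
0.1145 0.11449 [0.37 1.02 0.6 ] False 8.06
0.114 0.11404 [-1.07 -0.02  2.79] False 8.43
0.1135 0.11348 [-1.9   0.56  2.01] False 8.79
0.113 0.11298 [-1.42  0.33  2.59] False 9.16
0.1125 0.1125 [-1.19  0.68  2.89] False 9.53
0.112 0.11202 [-2.06 -0.65  2.8 ] False 9.89
0.1115 0.1115 [-1.03  0.3   4.44] False 10.26
0.111 0.11101 [-1.82 -0.92  2.68] False 10.62
0.1105 0.1105 [-2.47  0.27  2.42] False 10.99
0.11 0.11011 [-2.26 -0.84  4.57] False 11.36
0.1095 0.10984 [-4.92 -0.02  8.61] False 11.72
11.825
```

View pics/w2.png

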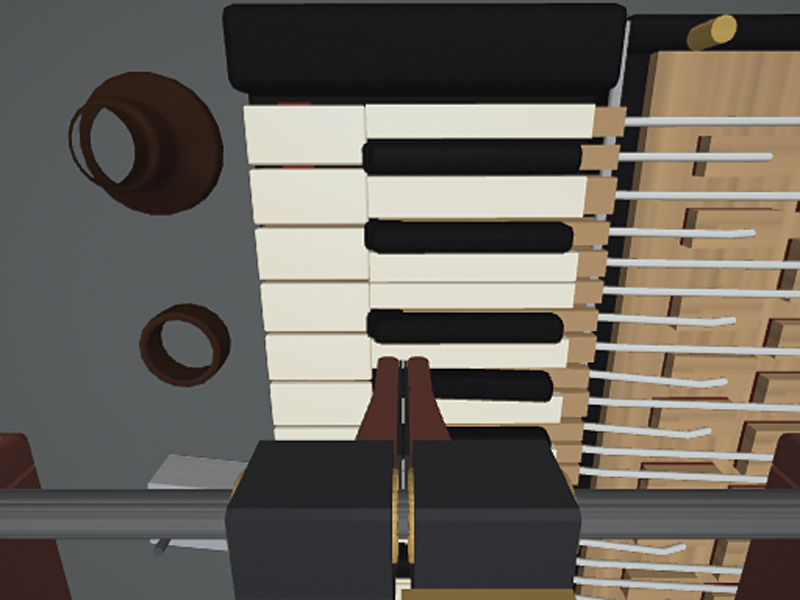

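Contact came at z = 0.114 and the felt at 0.110, both as specified. The fingertips are on the second key of the three, at about (400,385), and it is visibly lower. I'll hold, release, retreat and check.

```bash
python3 - <<'E'
from h import *
from station import *
t=[.5450,.0480]
wait(1.6); print(get_tcp_pos(),get_ft_force())
movel([*t,.119],v=.02); movel([*t,.20],v=.08); wait(.5)
print(get_tcp_pos(),get_ft_force(),get_time())
im=read_camera("wrist");a=cv2.imread("pics/w1_raw.png");print("diff vs before",np.abs(im[:,:,::-1].astype(int)-a).max(2).__gt__(60).sum())
cv2.imwrite("pics/w3.png",cv2.resize(im[:,:,::-1],(800,600),interpolation=cv2.INTER_CUBIC))
im=read_camera("scene");a=cv2.imread("pics/scene_raw.png")
E
```

```text
[0.54496966 0.04800029 0.10980206] [-3.1607014  -0.68995161  7.52346013]
[0.54498705 0.04800067 0.19993716] [-0.38484922 -0.34470675  0.28944749] 15.7167
diff vs before 6
```

View pics/w3.png

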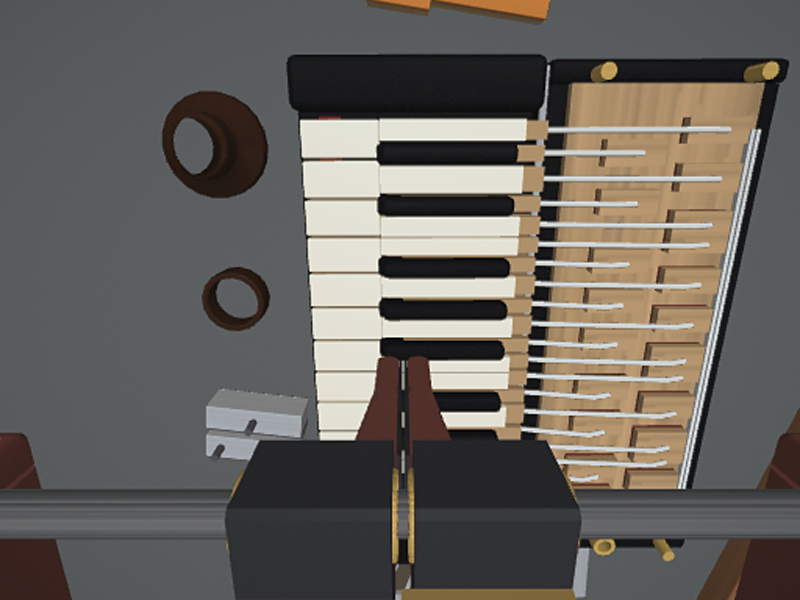

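The view matches the one before the press: only 6 pixels differ, the key is back up and nothing has moved. I'll hand in.

```bash
python3 -c "
from station import *
job_done(); print(get_time())"
```

```text
the job is handed in; nothing more can be done
the job is handed in; nothing more can be done
```

I pressed the middle black key of the group of three down to its felt with the shut fingertips, held it there, let it spring back, and handed the job in. The robot gives no verdict, so the result rests on the checks below.

- **Finding the key:** The nine black-key fronts in the top camera gave 24 mm spacing within the group of three, as specified. The wrist camera agreed with that position to about 1 mm.
- **Press:** Contact came at z = 0.114 m and the felt at about 0.110 m, as specified. The force was about 8 N, against the 25 N limit. The key was at full depth for at least 1.7 s.
- **Release:** I drew the fingers straight up 80 mm clear, about 15.7 s into the 32 s allowed. The force was back to the noise level of about ±1 N.
- **Afterwards:** The wrist picture matched the one from before the press to within 6 pixels. The key was up, and everything that view shows was where it had been.

I did not check two things directly. I did not measure the pallet opening in the pictures; I inferred it from the key's depth. I also took a final scene picture but did not compare it, so parts of the counter outside the wrist view were not rechecked. No check failed or disagreed.

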